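# Put the red spatula away flat in the shallow drawer

## Task

Pull the drawer well open, then draw the red spatula up out of its leaning stand and, keeping hold of it, press its blade end on the worktop so that it swings round between your fingers until it lies nearly level. Never let go of it on the worktop: lay it gently flat in the drawer's empty front bay, let go, and push the drawer fully shut. Leave the green spatula in its stand and do not disturb the other things.

Things in the scene. Friction and masses are not known exactly. Their poses are not given: they have to be found in the camera images.
- table: Stainless worktop, top face at z = 0. The strip in front of the stand and the drawer unit, on the robot's centre line about 0.35 to 0.48 m out and from the centre line 0.15 m to the left, is always bare and is a good place to press the spatula.
- unit_drawer0 (a joint): Opening of the drawer in m: 0 shut, up to 0.18 open; it slides towards the robot along the -x axis of point bay, stays where it is left, needs 1 to 2 N. From 0.13 the whole front bay is uncovered.
- unit: Grey fixed drawer unit, 260 mm deep (x), 270 mm wide (y), 95 mm tall; origin on the worktop under its middle, x away from the robot, so its front is at x = -130 mm. One shallow drawer.
- unit_drawer0_handle (a point): Middle of the drawer's dark bar handle: round, 11 mm thick, 120 mm long along y, 57 mm above the worktop, 35 mm off the drawer front, a stem 51 mm either side of the middle. It can be pinched from above. Axes: x into the unit, z up; moves with the drawer.
- bay (a point): Centre of the floor of the drawer's empty front bay; moves with the drawer. x into the unit, y along the bay, z up. The bay is 105 mm in x and 228 mm in y inside; floor 22 mm above the worktop; its walls rise 51 mm above the floor, the white divider behind it 40 mm. Black and wooden utensils are fixed in the rear bay.
- stand: Fixed steel stand, base 150 x 250 mm. Origin on the worktop, x away from the robot, y along the stand. Two slots at y = -60 and +60 mm lean 35 deg towards -x (the robot) and each hold a spatula blade down; slot bottom 24 mm above the worktop, 60 mm deep, 2 mm play. Posts at x = 60, y = +-118 mm.
- shelf_edge (a point): Middle of the lower robot-side edge of the stand's shelf, 258 mm above the worktop; axes as the stand's. The shelf, with tubs on it, reaches from here 188 mm in +x over the slots, so a gripper pointing straight down does not fit over the handles: come from the robot's side, tilted about 35 deg, along the handle.
- spatula: Red spatula to put away, 180 mm long, about 70 g. Origin at the middle of the blade's end; z runs from blade end to handle end, y across its width. Red blade 70 long, 45 wide, 8 mm thick; wooden handle 110 long, 18 wide (y), 14 mm thick (x), last 30 mm red. Centre of mass 82 mm from the blade's end. Starts in either slot, leaning 35 deg to the robot.
- spatula_grip (a point): Point on the spatula's centre line 160 mm from the blade's end (20 mm below the handle's end): where to pinch it, across the 18 mm width (y). Axes as the spatula's.
- spatula_tip (a point): Middle of the blade's end of the red spatula (the end to be pressed on the worktop). Axes as the spatula's.
- other_grip (a point): The same point on the green spatula, which stands in the other slot and stays there.
- flask: purple drinking flask with a black cap, 68 mm across, 170 mm tall, on the worktop; origin at the centre of its underside; leave it alone
- cup: clear plastic measuring cup, 76 mm across, 80 mm tall, on the worktop; origin at the centre of its underside; leave it alone
- jar: jar with a red lid, 60 mm across, 80 mm tall, on top of the drawer unit; origin at the centre of its underside; leave it alone
- cutter: steel ring cutter, 70 mm across, 35 mm tall, on top of the drawer unit; origin at the centre of its underside; leave it alone
- tub: open white tub, 160 x 120 x 60 mm, on the worktop to the robot's right; origin at the centre of its underside; leave it alone
- carton: closed cardboard carton, 100 x 140 x 60 mm, on the worktop to the robot's left; origin at the centre of its underside; leave it alone

How it is judged (in metres and radians):
On the way, in this order (a step that is already met when the one before it is completed fails the run):
1. the drawer is pulled open by more than 0.11 m (value of joint unit_drawer0 above 0.11 m), for 0.1 s.
2. the red spatula is drawn out of its slot in the fingers (its blade end at least 70 mm from where it stood) (distance of spatula_tip from where it was at the start of the episode above 0.07 m and contact force between the fingers and spatula above 0.3 N), for 0.1 s.
3. held in the fingers with its blade end pressing on the worktop, the red spatula has swung to within about 20 deg of level (contact force between the fingers and spatula above 0.3 N and contact force between spatula and table above 0.1 N and angle between spatula's own z axis and vertical between 1.22 and 1.92 rad), for 0.1 s.
4. the red spatula lies flat in the front bay, let go (x of spatula_grip in the frame of bay between -0.054 and 0.054 m and y of spatula_grip in the frame of bay between -0.112 and 0.112 m and z of spatula_grip in the frame of bay between -0.005 and 0.025 m and x of spatula_tip in the frame of bay between -0.054 and 0.054 m and y of spatula_tip in the frame of bay between -0.116 and 0.116 m and z of spatula_tip in the frame of bay between -0.005 and 0.025 m and angle between spatula's own z axis and vertical between 1.4 and 1.74 rad and contact force between the fingers and spatula below 0.05 N and value of joint unit_drawer0 above 0.08 m), for 0.2 s.
At the end, for the whole second after the job is handed in: The drawer is shut to within 6 mm and at rest; the red spatula lies wholly inside its front bay, flat to within 10 deg, at rest and let go (value of joint unit_drawer0 below 0.006 m and x of spatula_grip in the frame of bay between -0.054 and 0.054 m and y of spatula_grip in the frame of bay between -0.112 and 0.112 m and z of spatula_grip in the frame of bay between -0.005 and 0.025 m and x of spatula_tip in the frame of bay between -0.054 and 0.054 m and y of spatula_tip in the frame of bay between -0.116 and 0.116 m and z of spatula_tip in the frame of bay between -0.005 and 0.025 m and angle between spatula's own z axis and vertical between 1.4 and 1.74 rad and linear speed of spatula below 0.03 m/s and velocity of joint unit_drawer0 between -0.02 and 0.02 m/s and contact force between the fingers and spatula below 0.05 N); the robot touches nothing.
It fails at once if the red spatula is let go while it touches the worktop (contact force between spatula and table above 0.02 N and contact force between the fingers and spatula below 0.02 N).
It fails at once if the red spatula is dropped (faster than 0.7 m/s with no finger on it) (linear speed of spatula above 0.7 m/s and contact force between the fingers and spatula below 0.05 N).
It fails at once if the green spatula is pulled from its slot or shifted by more than 20 mm (distance of other_grip from where it was at the start of the episode above 0.02 m).
It fails at once if a bystander is moved by more than 30 mm or tipped over (distance of any of flask, cup, jar, cutter, tub, carton from where it was at the start of the episode above 0.03 m or angle between any of flask, cup, jar, cutter, tub, carton's own z axis and vertical above 0.5 rad).
It also fails if it takes over 72 s, if anything falls off the work surface, if the arm or the gripper's body presses on something with over 40 N, if the wrist force passes 120 N, or if a joint passes its speed limit or range.

## Robot

A 6-joint arm with a two-finger parallel gripper is mounted at the origin on the work surface. World frame = base frame: x ahead of the robot, y to its left, z up, the work surface at z = 0. Lengths are in mm, angles in rad, forces in N, time in s.
With the tool pointing down it reaches from about 275 to 750 mm from the base axis. Payload 10.2 kg.
Tool frame: the origin (TCP) lies between the finger pads; the fingertips stand 22 mm ahead of it and the grasp point (between the pads) lies 3 mm ahead of it (ctrl.nose_length is the distance from the TCP to the fingertips, in mm); y points along the fingers, z is the direction in which the jaws open and shut, and the axes are right-handed (so a half turn about y gives the same grasp; the last joint's range is limited). The gripper opens to 85 mm and grips with 20 to 120 N. Pads are 22 mm wide; open, the fingers measure 114 mm over their backs; the gripper's body (76 mm by 85 mm) begins 54 mm behind the grasp point. The pads swing forward as they close: fully open they stand 13 mm farther back than shut.
Start: joints at [1.091, 0.313, 1.498, -0, 1.331, -0.223], TCP at [133.356, 507.787, 253.294] pointing down, gripper open.
Joint ranges: [-2.94, 2.94], [-0.97, 2.17], [0.19, 2.56], [-1.23, 4.37], [0.02, 3.11], [-2.88, 2.88]. Speed limits (rad/s): [2.39, 2.39, 3.01, 3.14, 3.14, 3.14].

## Interface

Orientations are given as a unit quaternion [w, x, y, z].
In Python, from rig import ctrl, eyes, models gives the robot as it stands.
- The arm moves only by the shell command python3 -m crank 'ROWS' [FORCE]. ROWS is JSON, a list of rows, each an object with "dp": the shift along the tool's x, y, z in mm, a list of three; "roll": the turn about the tool's y in rad; "gripper": the closure in counts, from 0 (fully open) to 255 (shut). A call has 1 to 10 rows; each row is the pose to reach, as a shift and turn from the pose commanded when the call began, along the tool's axes at that moment; what a row does not reach only later rows make up. A row lasts 1/12 s, in which the tool goes at most 41.7 mm and 7.16 degrees, less where a joint would pass 70% of its speed; a pose out of reach is approached as far as the arm can. A call with a gripper value outside its range is refused whole. The fingers move at their own pace and stop on an object; FORCE is the grip in N (left out, the last holds). Time passes only in rows, so rows that repeat a pose let the fingers close. It gives the time, the measured TCP pose, the force and the opening at its end, in the units of the state.
- ctrl.sense(): the state, without advancing time (a new reading comes with each control period).
- eyes.capture(name): name is "scene" or "top" or "wrist"; returns a dict with "color" (420x560x3 uint8, red, green, blue), "fx", "fy", "cx", "cy" (pixels), "R" (3x3) and "t" (3): a world point X has camera coordinates R X + t. Camera axes: x right, y down, z forward; pixel columns grow to the right and rows downward; lengths in mm; the calibration is good to about 2 mm. A picture is of the moment at which its call begins. There is no depth.
- ctrl.finish_job(): hands the job in, once; it reports no verdict.
Trained networks look in a picture, given as the dict that the camera call returned (one of the last four; its "shot" number tells which), for a name from the list of things; names that differ only in an ending like _2 or _b are one class to them, and where a whole thing is asked for, a point or a joint stands for the part that bears it (a point fixed in the world has none). Each returns a list of dicts, best first, with "confidence" (0 to 1); they miss things now and then, are a little off and sometimes report something else, mostly with a low value. They report only what shows in the picture. A call takes as long as a camera call.
- models.spot_in(picture, label): "extent" ([centre column, centre row, width, height] in pixels, round what is visible of it).
- models.spot_point(picture, label): "centre" ([column, row] in pixels: a listed point, or the origin of a listed thing).
The state is a dict: "time_s": time; "joints": joint angles; "dq": joint speeds; "tau": joint torques, N m; "eef_pos": TCP position; "ee_rot": TCP orientation; "force": force on the tool from outside, world axes, zero at the start; "wrist_torque": the same for the moment, N m; "grip_width": opening from 0.0 (shut) to 1.0 (fully open).
Only numpy, scipy, OpenCV 4.12 (cv2) and the standard library are available. Lean on these libraries where they do the work, as an engineer would, in place of code of your own. Each camera call takes 0.05 s, during which the arm holds its last target. There are 200 camera calls.

## Working session

There is one attempt and no reset: what is moved stays moved. The work goes in short steps, Python scripts to look and compute and a shell command to move; the robot and the scene stay as the last step left them, time stands still between calls to the robot, and variables do not carry over. Pictures are saved under pics/ and viewed, about 8 in all and at most 12, crops included, and the job is handed in when it is done.

```bash
ls -la; python3 -m crank --help 2>&1 | head -40; mkdir -p pics; python3 - <<'E'
from rig import ctrl, eyes, models
import cv2
s=ctrl.sense(); print(s); print(ctrl.nose_length, [a for a in dir(ctrl) if a[0]!='_'])
ims=[]
for n in("scene","top"):
    p=eyes.capture(n); print(n,p["fx"],p["cx"],p["cy"],p["R"],p["t"],p.keys())
    cv2.imwrite(f"pics/{n}0.png",p["color"][:,:,::-1])
    for l in ["unit_drawer0_handle","bay","stand","shelf_edge","spatula","spatula_grip","spatula_tip","other_grip","unit","flask","cup","jar","cutter"]:
        print(l,[(r["confidence"],r["centre"]) for r in models.spot_point(p,l)[:2]])
E
```

```text
total 12
drwxr-xr-x  3 agent agent 4096 Dec  5 12:06 .
drwxr-xr-x 23 root  root  4096 Dec  5 12:06 ..
drwxr-xr-x  2 agent agent 4096 Dec  5 12:06 pics
invalid input: not JSON, or not a number
{'time_s': 0.0, 'joints': array([ 1.09055752e+00,  3.13459532e-01,  1.49845175e+00,  4.47941363e-05,
        1.33100366e+00, -2.23380986e-01]), 'dq': array([-0.00054161,  0.00027205, -0.00016319,  0.00119428, -0.00069409,
       -0.0007325 ]), 'tau': array([ 5.47138607e-04, -4.12264681e+01, -2.59743834e+01, -1.08923732e-04,
        4.18353666e-03,  4.20682591e-05]), 'eef_pos': array([133.25429673, 507.56691692, 252.72466188]), 'ee_rot': array([-0.70084909,  0.70171622, -0.09074277,  0.0903917 ]), 'force': array([ 0.04527374, -0.37411216, -1.16359878]), 'wrist_torque': array([-0.00460546, -0.04066058, -0.04239082]), 'grip_width': 0.9987094047700849}
22.0 ['PlanningError', 'finish_job', 'nose_length', 'sense']
scene 401.2072685533282 274.99023808206465 210.92842156172696 [[ 0.48166181  0.87615682 -0.01873822]
 [ 0.65326545 -0.37321725 -0.65875119]
 [-0.58416278  0.30505426 -0.75212748]] [-206.7098
[... 782 characters left out ...]
89763641e-01]] [ -71.81589108  601.42663761 1451.27233213] dict_keys(['color', 'fx', 'fy', 'cx', 'cy', 'R', 't', 'shot'])
unit_drawer0_handle [(0.68, [338.5, 219.2]), (0.21, [155.2, 262.9])]
bay [(0.79, [334.1, 194.4]), (0.51, [328.7, 179.0])]
stand [(0.77, [197.3, 193.3]), (0.74, [312.4, 173.0])]
shelf_edge [(0.72, [186.8, 204.1])]
spatula [(0.57, [183.9, 194.9])]
spatula_grip [(0.4, [175.4, 213.8])]
spatula_tip [(0.67, [338.7, 220.0])]
other_grip [(0.46, [211.5, 208.0])]
unit [(0.73, [329.7, 179.4]), (0.57, [337.2, 221.6])]
flask [(0.64, [247.9, 166.8]), (0.25, [184.2, 194.0])]
cup [(0.76, [254.0, 203.1]), (0.68, [179.3, 212.9])]
jar [(0.49, [310.8, 173.1])]
cutter [(0.43, [344.3, 165.4])]
```

View pics/top0.png

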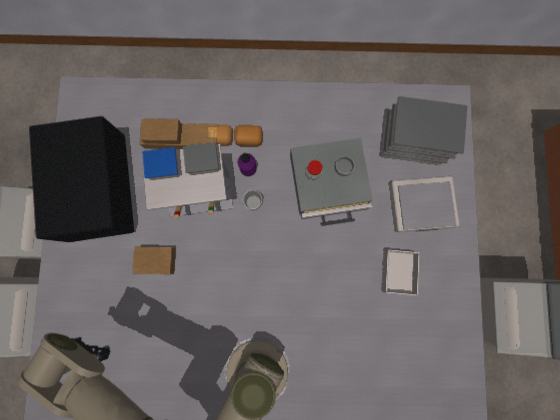

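View pics/scene0c.png

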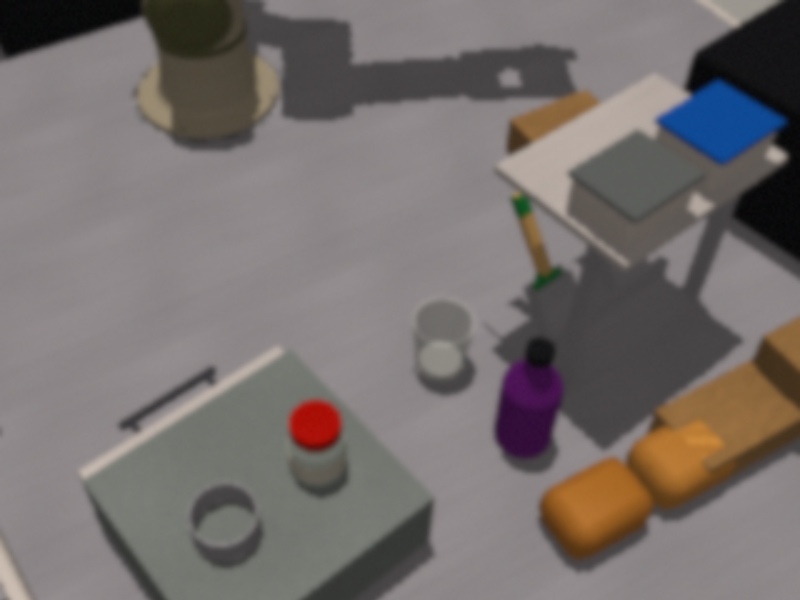

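```bash
cat > h.py <<'E'
import numpy as np, cv2
from rig import ctrl, eyes, models
from scipy.spatial.transform import Rotation as Ro
def at_z(p,uv,z):
    d=p["R"].T@np.array([(uv[0]-p["cx"])/p["fx"],(uv[1]-p["cy"])/p["fy"],1]); c=-p["R"].T@p["t"]
    return c+d*(z-c[2])/d[2]
def tri(obs):
    A=np.zeros((3,3));b=np.zeros(3)
    for p,uv in obs:
        d=p["R"].T@np.array([(uv[0]-p["cx"])/p["fx"],(uv[1]-p["cy"])/p["fy"],1]);d/=np.linalg.norm(d);M=np.eye(3)-np.outer(d,d)
        A+=M;b+=M@(-p["R"].T@p["t"])
    return np.linalg.solve(A,b)
def tool():
    s=ctrl.sense();q=s["ee_rot"];R=Ro.from_quat([q[1],q[2],q[3],q[0]]).as_matrix();return s,R
def to_tool(target):
    s,R=tool();return R.T@(np.array(target)-s["eef_pos"])
E
python3 - <<'E'
from h import *
np.set_printoptions(precision=1,suppress=True)
p=eyes.capture("top")
c=p["color"][110:270,140:400]; cv2.imwrite('pics/top0c.png',cv2.resize(c,(800,492),interpolation=cv2.INTER_CUBIC)[:,:,::-1])
for n,uv,z in [("handle",(338.5,219.2),57),("handleA",(322,224),57),("handleB",(354,219),57),("grip",(175.4,213.8),155),("shelfedge",(186.8,204.1),258),("shelfL",(145,208),258),("shelfR",(227,201),258),("other",(211.5,208),155),("jar",(310.8,173),95),("cutter",(344,165),95),("unitFL",(303,215),95),("unitFR",(370,207),95),("cup",(254,203),0),("flask",(248,167),0)]: print(n,at_z(p,uv,z))
w=eyes.capture("wrist"); cv2.imwrite('pics/w0.png',w["color"][:,:,::-1])
print(w["R"],-w["R"].T@w["t"])
for l in ["spatula_grip","other_grip","shelf_edge","stand"]: print(l,[(r["confidence"],r["centre"]) for r in models.spot_point(w,l)[:2]])
s,R=tool();print(R)
E
```

```text
handle [ 566.2 -293.9   57. ]
handleA [ 546.6 -231.5   57. ]
handleB [ 568.2 -352.6   57. ]
grip [561.2 298.5 155. ]
shelfedge [581.2 236.1 258. ]
shelfL [565.3 372.1 258. ]
shelfR [594.3 104.8 258. ]
other [584.7 171.9 155. ]
jar [ 733.8 -184.1   95. ]
cutter [ 767.4 -308.8   95. ]
unitFL [ 574.4 -156.7   95. ]
unitFR [ 609.6 -404.6   95. ]
cup [630.4  31.    0. ]
flask [775.9  59.3   0. ]
[[ 0.3  1.   0. ]
 [ 0.9 -0.2  0.3]
 [ 0.3 -0.1 -1. ]] [ 62.6 525.7 373.9]
spatula_grip []
other_grip []
shelf_edge []
stand []
[[ 1.   0.   0.3]
 [-0.3  0.   1. ]
 [ 0.  -1.   0. ]]
```

View pics/top0c.png

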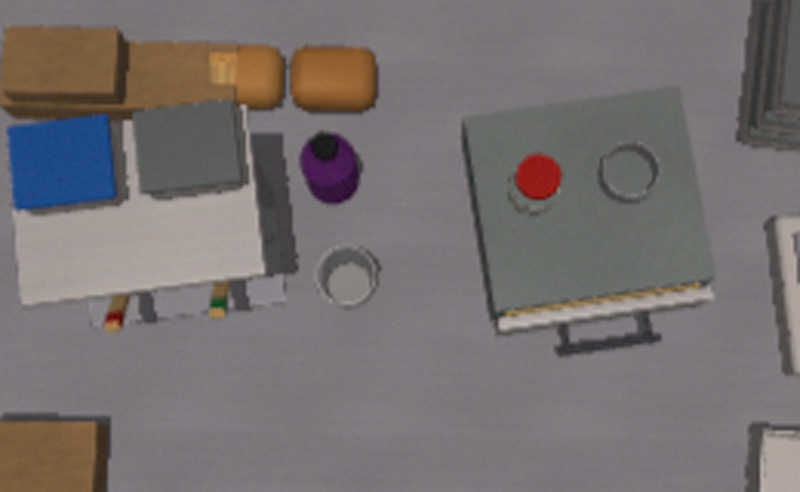

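The top view shows the red spatula in the left slot at about (177,214) and the green one at (211,210). The drawer bar runs from (321,224) to (354,220), so the unit and the stand are both yawed about 8°. I'll go to the drawer first.

```bash
python3 -m crank '[{"dp":[28,3,-30],"roll":0.1,"gripper":0},{"dp":[56,6,-60],"roll":0.2,"gripper":60},{"dp":[84,9,-90],"roll":0.3,"gripper":120},{"dp":[112,12,-120],"roll":0.4,"gripper":170},{"dp":[140,15,-150],"roll":0.5,"gripper":170},{"dp":[168,18,-180],"roll":0.6,"gripper":170},{"dp":[196,21,-210],"roll":0.7,"gripper":170},{"dp":[224,24,-240],"roll":0.8,"gripper":170},{"dp":[252,27,-270],"roll":0.9,"gripper":170},{"dp":[280,30,-300],"roll":1.0,"gripper":170}]' 25
python3 - <<'E'
from h import *
s,R=tool();print(s["time_s"],s["eef_pos"],s["grip_width"],s["joints"]);print(R)
print(to_tool([545,-290,190]))
E
```

```text
time_s: 2.53
eef_pos: [328.4, 144.6, 223.5]
ee_rot: [0.571, -0.571, 0.417, -0.417]
force: [0.8, 1.0, 0.1]
grip_width: 0.335
2.5333 [328.4250322  144.61720425 223.5036951 ] 0.33529615814407704 [ 8.46900095e-02 -3.59030750e-02  1.98516288e+00  8.21748137e-05
  1.19115265e+00 -2.24447697e-01]
[[ 3.04208255e-01  1.16950647e-03  9.52604834e-01]
 [-9.52605533e-01  1.75881225e-04  3.04208263e-01]
 [ 1.88228225e-04 -9.99999301e-01  1.16758285e-03]]
[479.89634036  33.68051649  74.05709826]
```

```bash
python3 -m crank '[{"dp":[40,3,6],"roll":0.03,"gripper":170},{"dp":[80,6,12],"roll":0.06,"gripper":170},{"dp":[120,9,18],"roll":0.09,"gripper":170},{"dp":[160,12,24],"roll":0.12,"gripper":170},{"dp":[200,15,30],"roll":0.15,"gripper":170},{"dp":[240,18,36],"roll":0.166,"gripper":170},{"dp":[280,21,42],"roll":0.166,"gripper":170},{"dp":[320,24,48],"roll":0.166,"gripper":170},{"dp":[360,27,54],"roll":0.166,"gripper":170},{"dp":[400,30,60],"roll":0.166,"gripper":170}]'
python3 - <<'E'
from h import *
p=eyes.capture("wrist");cv2.imwrite('pics/w1.png',p["color"][:,:,::-1])
print([(r["confidence"],r["centre"],at_z(p,r["centre"],57)) for r in models.spot_point(p,"unit_drawer0_handle")])
s,R=tool();print(s["eef_pos"]);print(R)
E
```

```text
time_s: 3.37
eef_pos: [509.1, -217.5, 193.0]
ee_rot: [0.536, -0.535, 0.462, -0.462]
force: [1.1, 0.2, -0.0]
grip_width: 0.331
[]
[ 509.54438056 -219.78282056  191.83326989]
[[ 1.43540221e-01 -4.98113290e-04  9.89644359e-01]
 [-9.89644443e-01 -3.60018741e-04  1.43540052e-01]
 [ 2.84791309e-04 -9.99999811e-01 -5.44632219e-04]]
```

View pics/w1.png

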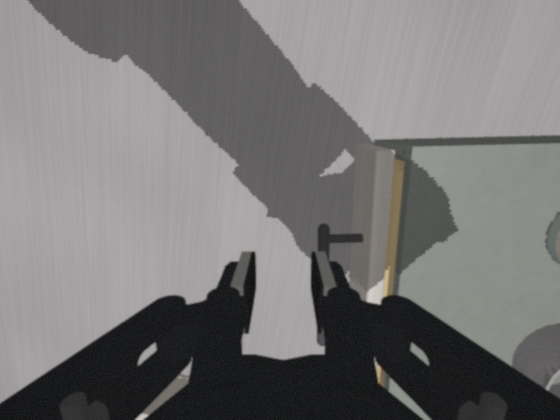

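```bash
python3 - <<'E'
from h import *
p=eyes.capture("wrist")
e=at_z(p,(324,226),62);st=at_z(p,(345,238),60);f1=at_z(p,(376,146),73);f2=at_z(p,(386,280),73)
u1=at_z(p,(412,147),95);u2=at_z(p,(398,280),95)
print(e,st,f1,f2,u1,u2)
yv=np.array([-.1435,.9896,0]);xv=np.array([.9896,.1435,0])
m=at_z(p,(324,240),57)
t=m-yv*(yv@(m-st)) -yv*51; print("mid",t, "tool shift",to_tool(t))
E
```

```text
[ 546.87410254 -230.03029196   62.        ] [ 567.98929319 -239.17621138   60.        ] [ 572.77132737 -155.73687623   73.        ] [ 608.5782291  -268.48210141   73.        ] [ 591.32469475 -152.06739528   95.        ] [ 608.06387934 -256.04796833   95.        ]
mid [ 557.16536738 -292.27692722   57.        ] tool shift [ 81.34664672 135.07753434  37.15583782]
```

```bash
python3 -m crank '[{"dp":[30,0,13],"roll":0,"gripper":170},{"dp":[60,10,26],"roll":0,"gripper":170},{"dp":[81,30,37],"roll":0,"gripper":170},{"dp":[81,60,37],"roll":0,"gripper":170},{"dp":[81,95,37],"roll":0,"gripper":170},{"dp":[81,120,37],"roll":0,"gripper":170},{"dp":[81,130,37],"roll":0,"gripper":170},{"dp":[81,130,37],"roll":0,"gripper":170},{"dp":[81,130,37],"roll":0,"gripper":255},{"dp":[81,130,37],"roll":0,"gripper":255}]' 30
python3 -m crank '[{"dp":[0,0,0],"roll":0,"gripper":255},{"dp":[0,0,0],"roll":0,"gripper":255},{"dp":[0,0,0],"roll":0,"gripper":255}]'
```

```text
time_s: 4.35
eef_pos: [557.6, -289.6, 64.6]
ee_rot: [0.536, -0.536, 0.461, -0.462]
force: [1.3, 3.7, 1.6]
grip_width: 0.109
time_s: 4.6
eef_pos: [557.6, -289.6, 64.5]
ee_rot: [0.536, -0.535, 0.461, -0.462]
force: [-0.7, 4.2, 7.1]
grip_width: 0.108
```

```bash
python3 -m crank '[{"dp":[0,0,-8],"roll":0,"gripper":255},{"dp":[0,0,-22],"roll":0,"gripper":255},{"dp":[0,0,-38],"roll":0,"gripper":255},{"dp":[0,0,-54],"roll":0,"gripper":255},{"dp":[0,0,-70],"roll":0,"gripper":255},{"dp":[0,0,-86],"roll":0,"gripper":255},{"dp":[0,0,-102],"roll":0,"gripper":255},{"dp":[0,0,-118],"roll":0,"gripper":255},{"dp":[0,0,-132],"roll":0,"gripper":255},{"dp":[0,0,-140],"roll":0,"gripper":255}]'
python3 -m crank '[{"dp":[0,0,-4],"roll":0,"gripper":255},{"dp":[0,0,-8],"roll":0,"gripper":255},{"dp":[0,0,-12],"roll":0,"gripper":255},{"dp":[0,0,-16],"roll":0,"gripper":255},{"dp":[0,0,-20],"roll":0,"gripper":255},{"dp":[0,0,-20],"roll":0,"gripper":255}]'
```

```text
time_s: 5.43
eef_pos: [418.4, -313.3, 64.6]
ee_rot: [-0.535, 0.536, -0.459, 0.464]
force: [3.0, -9.5, -2.6]
grip_width: 0.111
time_s: 5.93
eef_pos: [399.3, -316.6, 64.6]
ee_rot: [-0.534, 0.537, -0.459, 0.464]
force: [0.2, -11.5, -1.9]
grip_width: 0.116
```

```bash
python3 -m crank '[{"dp":[0,0,0],"roll":0,"gripper":170},{"dp":[0,0,0],"roll":0,"gripper":170},{"dp":[0,0,0],"roll":0,"gripper":170},{"dp":[0,-10,0],"roll":0,"gripper":170},{"dp":[0,-40,0],"roll":0,"gripper":170},{"dp":[0,-80,0],"roll":0,"gripper":170},{"dp":[0,-120,0],"roll":0,"gripper":170},{"dp":[0,-160,0],"roll":0,"gripper":170},{"dp":[0,-200,0],"roll":0,"gripper":170},{"dp":[0,-235,0],"roll":0,"gripper":170}]'
python3 - <<'E'
from h import *
p=eyes.capture("top")
print("bay",[(r["confidence"],at_z(p,r["centre"],22)) for r in models.spot_point(p,"bay")])
print("handle",[(r["confidence"],at_z(p,r["centre"],57)) for r in models.spot_point(p,"unit_drawer0_handle")])
cv2.imwrite('pics/top1c.png',cv2.resize(p["color"][110:290,280:400],(533,800),interpolation=cv2.INTER_CUBIC)[:600,:,::-1])
w=eyes.capture("wrist");cv2.imwrite('pics/w2.png',w["color"][:,:,::-1])
E
```

```text
time_s: 6.77
eef_pos: [398.6, -313.1, 302.0]
ee_rot: [-0.536, 0.536, -0.461, 0.462]
force: [-0.2, -0.3, 0.8]
grip_width: 0.336
bay [(0.65, array([ 512.60175012, -299.79390923,   22.        ]))]
handle [(0.91, array([ 405.99145494, -329.03421927,   57.        ]))]
```

View pics/w2.png

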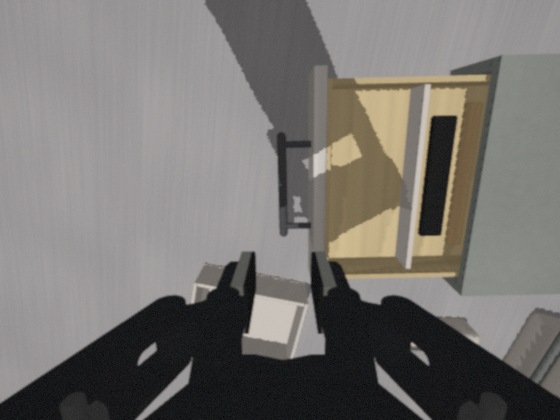

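```bash
python3 -m crank '[{"dp":[-28,-5,24],"roll":-0.12,"gripper":120},{"dp":[-56,-10,48],"roll":-0.24,"gripper":120},{"dp":[-84,-15,72],"roll":-0.36,"gripper":120},{"dp":[-112,-20,96],"roll":-0.48,"gripper":120},{"dp":[-140,-25,120],"roll":-0.6,"gripper":120},{"dp":[-168,-30,144],"roll":-0.72,"gripper":120},{"dp":[-196,-35,168],"roll":-0.84,"gripper":120},{"dp":[-224,-40,192],"roll":-0.96,"gripper":120},{"dp":[-252,-45,216],"roll":-1.08,"gripper":120},{"dp":[-281,-48,243],"roll":-1.2,"gripper":120}]'
python3 -m crank '[{"dp":[0,0,0],"roll":-0.12,"gripper":120},{"dp":[0,0,0],"roll":-0.24,"gripper":120},{"dp":[0,0,0],"roll":-0.37,"gripper":120},{"dp":[0,0,0],"roll":-0.37,"gripper":120}]'
python3 - <<'E'
from h import *
np.set_printoptions(precision=3,suppress=True)
s,R=tool();print(s["eef_pos"],s["joints"]);print(R)
E
```

```text
time_s: 7.8
eef_pos: [598.0, 1.9, 345.4]
ee_rot: [0.703, -0.703, 0.077, -0.076]
force: [0.2, -1.0, 1.6]
grip_width: 0.531
time_s: 8.13
eef_pos: [597.5, 0.5, 344.6]
ee_rot: [0.705, -0.705, -0.053, 0.055]
force: [0.8, 0.0, 0.1]
grip_width: 0.532
[597.523   0.485 344.608] [-0.195  0.443  1.081  0.     1.622 -1.918]
[[ 0.988 -0.003 -0.152]
 [ 0.152  0.001  0.988]
 [-0.003 -1.     0.001]]
```

```bash
python3 -m crank '[{"dp":[30,0,0],"roll":0,"gripper":120},{"dp":[60,0,0],"roll":0,"gripper":120},{"dp":[90,0,0],"roll":0,"gripper":120},{"dp":[120,0,0],"roll":0,"gripper":120},{"dp":[150,0,0],"roll":0,"gripper":120},{"dp":[180,0,0],"roll":0,"gripper":120},{"dp":[210,0,0],"roll":0,"gripper":120},{"dp":[240,0,0],"roll":0,"gripper":120},{"dp":[240,0,0],"roll":0,"gripper":120}]'
python3 - <<'E'
from h import *
np.set_printoptions(precision=3,suppress=True)
s,R=tool();print(s["eef_pos"],s["joints"]);print(R)
E
```

```text
time_s: 8.88
eef_pos: [767.0, 31.9, 317.6]
ee_rot: [-0.705, 0.706, 0.06, -0.042]
force: [-0.1, 0.0, 1.0]
grip_width: 0.535
[766.986  31.883 317.624] [-0.112  1.     0.187  0.004  1.928 -1.826]
[[ 0.989  0.026 -0.145]
 [ 0.145  0.001  0.989]
 [ 0.026 -1.    -0.003]]
```

```bash
python3 -m crank '[{"dp":[100,0,0],"roll":0,"gripper":120},{"dp":[200,0,0],"roll":0,"gripper":120},{"dp":[300,0,0],"roll":0,"gripper":120},{"dp":[400,0,0],"roll":0,"gripper":120},{"dp":[400,0,0],"roll":0,"gripper":120},{"dp":[400,0,0],"roll":0,"gripper":120}]'
python3 - <<'E'
from h import *
np.set_printoptions(precision=3,suppress=True)
s,R=tool();print(s["eef_pos"],s["joints"]);print(R)
E
```

```text
time_s: 9.38
eef_pos: [796.6, 51.2, 258.0]
ee_rot: [-0.705, 0.705, 0.07, -0.034]
force: [-0.4, 0.5, 0.2]
grip_width: 0.525
[796.603  51.153 257.999] [-0.084  1.079  0.187  0.007  1.825 -1.8  ]
[[ 0.988  0.051 -0.146]
 [ 0.146  0.003  0.989]
 [ 0.051 -0.999 -0.005]]
```

```bash
python3 -m crank '[{"dp":[-20,-30,0],"roll":0,"gripper":120},{"dp":[-40,-60,0],"roll":0,"gripper":120},{"dp":[-60,-90,0],"roll":0,"gripper":120},{"dp":[-80,-110,0],"roll":0,"gripper":120},{"dp":[-80,-110,0],"roll":0,"gripper":120}]'
python3 - <<'E'
from h import *
np.set_printoptions(precision=3,suppress=True)
s,R=tool();print(s["eef_pos"],s["joints"]);print(R)
E
```

```text
time_s: 9.8
eef_pos: [709.7, 38.7, 372.0]
ee_rot: [-0.704, 0.706, 0.073, -0.03]
force: [-0.9, 1.4, 1.1]
grip_width: 0.528
[709.73   38.743 372.022] [-0.112  0.738  0.537  0.008  1.807 -1.828]
[[ 0.987  0.061 -0.146]
 [ 0.146  0.001  0.989]
 [ 0.061 -0.998 -0.008]]
```

```bash
python3 -m crank '[{"dp":[500,-300,0],"roll":0,"gripper":120},{"dp":[500,-300,0],"roll":0,"gripper":120},{"dp":[500,-300,0],"roll":0,"gripper":120},{"dp":[500,-300,0],"roll":0,"gripper":120},{"dp":[500,-300,0],"roll":0,"gripper":120},{"dp":[500,-300,0],"roll":0,"gripper":120},{"dp":[500,-300,0],"roll":0,"gripper":120},{"dp":[500,-300,0],"roll":0,"gripper":120},{"dp":[500,-300,0],"roll":0,"gripper":120},{"dp":[500,-300,0],"roll":0,"gripper":120}]'
python3 - <<'E'
from h import *
np.set_printoptions(precision=3,suppress=True)
s,R=tool();print(s["eef_pos"],s["joints"]);print(R)
E
```

```text
time_s: 10.63
eef_pos: [733.8, 59.8, 400.1]
ee_rot: [-0.704, 0.705, 0.079, -0.025]
force: [0.5, 0.6, -0.5]
grip_width: 0.532
[733.816  59.817 400.134] [-0.081  0.889  0.187  0.012  1.99  -1.794]
[[ 0.986  0.077 -0.146]
 [ 0.146  0.004  0.989]
 [ 0.076 -0.997 -0.007]]
```

```bash
python3 -m crank '[{"dp":[-40,0,0],"roll":0,"gripper":120},{"dp":[-80,0,0],"roll":0,"gripper":120},{"dp":[-120,0,0],"roll":-0.1,"gripper":120},{"dp":[-160,0,0],"roll":-0.2,"gripper":120},{"dp":[-200,0,0],"roll":-0.3,"gripper":120},{"dp":[-240,0,0],"roll":-0.4,"gripper":120},{"dp":[-280,0,0],"roll":-0.5,"gripper":120},{"dp":[-320,0,0],"roll":-0.6,"gripper":120},{"dp":[-360,0,0],"roll":-0.7,"gripper":120},{"dp":[-400,0,0],"roll":-0.8,"gripper":120}]'
python3 - <<'E'
from h import *
np.set_printoptions(precision=3,suppress=True)
s,R=tool();print(s["eef_pos"],s["joints"]);print(R,to_tool([60,325,140]))
E
```

```text
time_s: 11.47
eef_pos: [383.2, 7.8, 373.6]
ee_rot: [-0.616, 0.639, 0.349, -0.299]
force: [0.3, -0.2, 1.9]
grip_width: 0.529
[383.152   7.802 373.559] [-0.305 -0.119  1.67   0.027  1.518 -2.829]
[[ 0.578  0.078 -0.813]
 [ 0.815  0.004  0.58 ]
 [ 0.048 -0.997 -0.061]] [ 60.583 208.876 460.752]
```

```bash
python3 -m crank '[{"dp":[5,18,38],"roll":0,"gripper":120},{"dp":[10,36,76],"roll":-0.1,"gripper":120},{"dp":[15,54,114],"roll":-0.2,"gripper":120},{"dp":[20,72,152],"roll":-0.3,"gripper":120},{"dp":[25,90,190],"roll":-0.42,"gripper":120},{"dp":[30,108,228],"roll":-0.54,"gripper":120},{"dp":[36,126,266],"roll":-0.66,"gripper":120},{"dp":[42,144,304],"roll":-0.78,"gripper":120},{"dp":[48,162,342],"roll":-0.9,"gripper":120},{"dp":[54,180,380],"roll":-1.02,"gripper":120}]'
python3 - <<'E'
from h import *
np.set_printoptions(precision=3,suppress=True)
s,R=tool();print(s["eef_pos"],s["joints"]);print(R,to_tool([60,325,140]))
E
```

```text
time_s: 12.3
eef_pos: [128.5, 268.8, 180.0]
ee_rot: [-0.369, 0.412, 0.606, -0.571]
force: [2.1, 0.4, 1.7]
grip_width: 0.53
[128.486 268.781 179.999] [ 0.765 -0.154  2.218 -0.057  1.016 -2.747]
[[-0.387  0.079 -0.919]
 [ 0.922  0.008 -0.387]
 [-0.023 -0.997 -0.076]] [79.237 34.955 44.164]
```

```bash
python3 -m crank '[{"dp":[26,12,15],"roll":-0.1,"gripper":120},{"dp":[52,24,30],"roll":-0.2,"gripper":120},{"dp":[79,35,44],"roll":-0.32,"gripper":120},{"dp":[79,35,44],"roll":-0.44,"gripper":120},{"dp":[79,35,44],"roll":-0.56,"gripper":120},{"dp":[79,35,44],"roll":-0.68,"gripper":120},{"dp":[79,35,44],"roll":-0.8,"gripper":120},{"dp":[79,35,44],"roll":-0.9,"gripper":120}]'
python3 - <<'E'
from h import *
np.set_printoptions(precision=3,suppress=True)
s,R=tool();print(s["eef_pos"],s["joints"]);print(R)
E
```

```text
time_s: 12.97
eef_pos: [10.1, 337.5, 124.3]
ee_rot: [-0.072, 0.192, 0.701, -0.683]
force: [0.3, -0.2, 0.6]
grip_width: 0.529
[ 10.086 337.453 124.337] [ 1.31   0.089  2.176 -0.224  0.85  -2.88 ]
[[-0.916  0.171 -0.363]
 [ 0.368 -0.006 -0.93 ]
 [-0.161 -0.985 -0.057]]
```

```bash
python3 -m crank '[{"dp":[-10,-5,0],"roll":-0.12,"gripper":120},{"dp":[-20,-10,0],"roll":-0.24,"gripper":120},{"dp":[-30,-15,0],"roll":-0.36,"gripper":120},{"dp":[-40,-20,0],"roll":-0.48,"gripper":120},{"dp":[-40,-20,0],"roll":-0.6,"gripper":120},{"dp":[-40,-20,0],"roll":-0.72,"gripper":120},{"dp":[-40,-20,0],"roll":-0.84,"gripper":120},{"dp":[-40,-20,0],"roll":-0.96,"gripper":120}]'
python3 - <<'E'
from h import *
np.set_printoptions(precision=3,suppress=True)
s,R=tool();print(s["eef_pos"],s["joints"]);print(R)
E
```

```text
time_s: 13.63
eef_pos: [-31.7, 305.8, 58.2]
ee_rot: [0.222, 0.032, 0.7, -0.678]
force: [0.8, 0.5, -0.3]
grip_width: 0.531
[-31.732 305.837  58.197] [ 1.558  0.227  2.328 -0.656  0.602 -2.88 ]
[[-0.899  0.346  0.267]
 [-0.256  0.078 -0.963]
 [-0.354 -0.935  0.019]]
```

```bash
python3 -m crank '[{"dp":[-14,-32,-12],"roll":0,"gripper":120},{"dp":[-28,-64,-24],"roll":-0.12,"gripper":120},{"dp":[-42,-96,-36],"roll":-0.24,"gripper":120},{"dp":[-46,-100,-36],"roll":-0.36,"gripper":120},{"dp":[-46,-100,-36],"roll":-0.48,"gripper":120},{"dp":[-46,-100,-36],"roll":-0.6,"gripper":120},{"dp":[-46,-100,-36],"roll":-0.72,"gripper":120}]'
python3 - <<'E'
from h import *
np.set_printoptions(precision=3,suppress=True)
s,R=tool();print(s["eef_pos"],s["joints"]);print(R)
E
```

```text
time_s: 14.22
eef_pos: [-63.2, 299.3, 36.5]
ee_rot: [0.434, -0.099, 0.637, -0.629]
force: [-0.5, 0.8, -0.2]
grip_width: 0.532
[-63.196 299.298  36.509] [ 1.739  0.322  2.364 -0.999  0.559 -2.88 ]
[[-0.603  0.42   0.678]
 [-0.673  0.189 -0.715]
 [-0.428 -0.888  0.169]]
```

```bash
python3 -m crank '[{"dp":[-13,-27,5],"roll":0.1,"gripper":120},{"dp":[-26,-54,10],"roll":0.2,"gripper":120},{"dp":[-42,-88,17],"roll":0.3,"gripper":120},{"dp":[-64,-133,25],"roll":0.42,"gripper":120},{"dp":[-64,-133,25],"roll":0.54,"gripper":120},{"dp":[-64,-133,25],"roll":0.66,"gripper":120},{"dp":[-64,-133,25],"roll":0.78,"gripper":120}]'
python3 - <<'E'
from h import *
np.set_printoptions(precision=3,suppress=True)
s,R=tool();print(s["eef_pos"],s["joints"]);print(R,to_tool([340,100,200]))
E
```

```text
time_s: 14.8
eef_pos: [-62.8, 300.4, 189.1]
ee_rot: [0.154, 0.152, 0.756, -0.618]
force: [0.1, -0.4, -1.0]
grip_width: 0.523
[-62.849 300.387 189.148] [ 1.737 -0.088  2.213 -0.573  0.967 -2.659]
[[-0.906  0.421  0.046]
 [ 0.039  0.191 -0.981]
 [-0.421 -0.887 -0.19 ]] [-377.389  121.488  213.023]
```

```bash
python3 -m crank '[{"dp":[-36,12,1],"roll":0.1,"gripper":120},{"dp":[-72,24,2],"roll":0.2,"gripper":120},{"dp":[-108,36,3],"roll":0.3,"gripper":120},{"dp":[-144,48,4],"roll":0.4,"gripper":120},{"dp":[-180,60,5],"roll":0.5,"gripper":120},{"dp":[-216,72,6],"roll":0.6,"gripper":120},{"dp":[-251,84,6],"roll":0.65,"gripper":120}]'
python3 - <<'E'
from h import *
np.set_printoptions(precision=3,suppress=True)
s,R=tool();print(s["eef_pos"],s["joints"]);print(R,to_tool([340,100,200]))
E
```

```text
time_s: 15.38
eef_pos: [172.4, 316.3, 207.6]
ee_rot: [-0.089, 0.357, 0.76, -0.535]
force: [0.5, 1.0, 0.9]
grip_width: 0.53
[172.382 316.251 207.593] [ 0.908 -0.167  2.228 -0.402  0.682 -2.88 ]
[[-0.73   0.447 -0.517]
 [ 0.637  0.172 -0.751]
 [-0.247 -0.878 -0.411]] [-258.321   44.348   78.878]
```

```bash
python3 -m crank '[{"dp":[-15,-15,-8],"roll":-0.12,"gripper":120},{"dp":[-30,-30,-16],"roll":-0.24,"gripper":120},{"dp":[-30,-30,-16],"roll":-0.36,"gripper":120},{"dp":[-30,-30,-16],"roll":-0.48,"gripper":120}]'
python3 - <<'E'
from h import *
np.set_printoptions(precision=3,suppress=True)
s,R=tool();print(s["eef_pos"],s["joints"]);print(R,to_tool([340,100,200]))
E
```

```text
time_s: 15.72
eef_pos: [140.3, 334.2, 206.1]
ee_rot: [0.089, 0.282, 0.754, -0.586]
force: [0.4, -0.3, 0.4]
grip_width: 0.532
[140.262 334.169 206.099] [ 1.114 -0.106  2.214 -0.658  0.729 -2.88 ]
[[-0.826  0.529 -0.196]
 [ 0.321  0.154 -0.935]
 [-0.464 -0.835 -0.297]] [-237.215   74.671  181.441]
```

```bash
python3 - <<'E'
from h import *
s,R=tool();d=np.array([-.142,.99,0]);print(np.arctan2(d@R[:,0],d@R[:,2]),to_tool([460,270,290]))
E
```

```text
2.6902983530872655 [-323.51521328   89.22015043  -27.70132845]
```

```bash
python3 -m crank '[{"dp":[-33,9,-3],"roll":0.12,"gripper":120},{"dp":[-66,18,-6],"roll":0.24,"gripper":120},{"dp":[-99,27,-9],"roll":0.36,"gripper":120},{"dp":[-132,36,-12],"roll":0.48,"gripper":120},{"dp":[-165,45,-15],"roll":0.6,"gripper":120},{"dp":[-198,54,-18],"roll":0.72,"gripper":120},{"dp":[-231,63,-20],"roll":0.84,"gripper":120},{"dp":[-264,72,-22],"roll":0.96,"gripper":120},{"dp":[-300,81,-25],"roll":1.08,"gripper":120},{"dp":[-323,89,-28],"roll":1.2,"gripper":120}]'
python3 -m crank '[{"dp":[0,0,0],"roll":0.12,"gripper":120},{"dp":[0,0,0],"roll":0.24,"gripper":120},{"dp":[0,0,0],"roll":0.36,"gripper":120},{"dp":[0,0,0],"roll":0.48,"gripper":120},{"dp":[0,0,0],"roll":0.6,"gripper":120},{"dp":[0,0,0],"roll":0.72,"gripper":120},{"dp":[0,0,0],"roll":0.84,"gripper":120},{"dp":[0,0,0],"roll":0.96,"gripper":120},{"dp":[0,0,0],"roll":1.08,"gripper":120},{"dp":[0,0,0],"roll":1.2,"gripper":120}]'
python3 - <<'E'
from h import *
np.set_printoptions(precision=3,suppress=True)
s,R=tool();print(s["eef_pos"],s["joints"]);print(R)
d=np.array([-.142,.99,0]);print(np.arctan2(d@R[:,0],d@R[:,2]))
E
```

```text
time_s: 16.55
eef_pos: [461.2, 268.4, 289.5]
ee_rot: [-0.355, 0.566, 0.67, -0.323]
force: [-0.4, 0.9, -0.2]
grip_width: 0.523
time_s: 17.38
eef_pos: [459.7, 268.9, 288.6]
ee_rot: [0.671, -0.65, -0.352, -0.053]
force: [0.7, 0.4, -0.2]
grip_width: 0.525
[459.68  268.878 288.59 ] [ 0.32   0.057  1.817 -0.039  0.686 -1.674]
[[ 0.746  0.529 -0.404]
 [ 0.387  0.149  0.91 ]
 [ 0.542 -0.835 -0.093]]
0.28178920928524087
```

```bash
python3 -m crank '[{"dp":[0,0,0],"roll":0.1,"gripper":120},{"dp":[0,0,0],"roll":0.2,"gripper":120},{"dp":[0,0,0],"roll":0.28,"gripper":120},{"dp":[0,0,0],"roll":0.28,"gripper":120}]'
python3 - <<'E'
from h import *
np.set_printoptions(precision=3,suppress=True)
s,R=tool();print(s["eef_pos"],s["joints"]);print(R)
w=eyes.capture("wrist");cv2.imwrite('pics/w3.png',w["color"][:,:,::-1])
for l,z in [("spatula_grip",155),("other_grip",155),("shelf_edge",258)]:
  print(l,[(r["confidence"],r["centre"],at_z(w,r["centre"],z)) for r in models.spot_point(w,l)[:2]])
E
```

```text
time_s: 17.72
eef_pos: [459.6, 268.9, 288.5]
ee_rot: [0.713, -0.637, -0.256, -0.142]
force: [-0.6, 0.1, -1.1]
grip_width: 0.531
[459.586 268.887 288.485] [ 0.32   0.057  1.817 -0.039  0.686 -1.397]
[[ 0.828  0.529 -0.185]
 [ 0.124  0.149  0.981]
 [ 0.546 -0.836  0.058]]
spatula_grip [(0.84, [277.2, 212.5], array([561.157, 289.819, 155.   ]))]
other_grip [(0.68, [158.5, 217.6], array([582.607, 174.517, 155.   ]))]
shelf_edge [(0.18, [273.3, 184.8], array([423.683, 259.329, 258.   ]))]
```

View pics/w3.png

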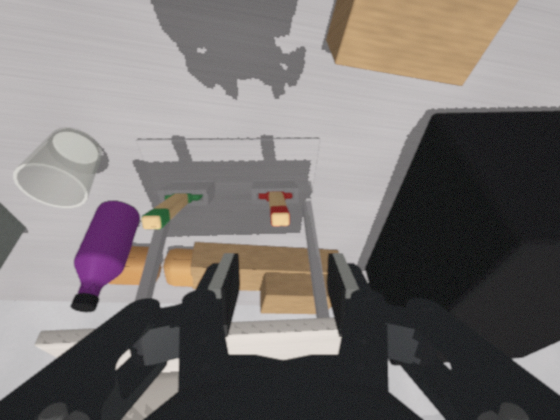

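```bash
python3 - <<'E'
from h import *
w=eyes.capture("wrist")
e=at_z(w,(280,219),171.5); print("end",e); u=np.array([-.565,-.10,.819])
print("grip from end",e-20*u, to_tool(e-20*u), to_tool([561.2,289.8,155]))
E
```

```text
end [549.19323682 289.56187522 171.5       ]
grip from end [560.49323682 291.56187522 155.12      ] [ 14.85090023 167.57887348  -4.09297754] [ 15.14461098 167.78954491  -5.96045445]
```

```bash
python3 -m crank '[{"dp":[5,30,-2],"roll":0,"gripper":120},{"dp":[10,60,-4],"roll":0,"gripper":120},{"dp":[15,85,-5],"roll":0,"gripper":120},{"dp":[15,105,-5],"roll":0,"gripper":120},{"dp":[15,105,-5],"roll":0,"gripper":120}]'
python3 - <<'E'
from h import *
w=eyes.capture("wrist");cv2.imwrite('pics/w4.png',w["color"][:,:,::-1])
print([(r["confidence"],r["centre"],at_z(w,r["centre"],155),to_tool(at_z(w,r["centre"],155))) for r in models.spot_point(w,"spatula_grip")[:2]])
E
```

```text
time_s: 18.38
eef_pos: [527.9, 280.9, 203.4]
ee_rot: [0.713, -0.638, -0.255, -0.138]
force: [-0.7, -0.3, -1.2]
grip_width: 0.528
[(0.78, [285.8, 245.4], array([561.85963323, 291.65034059, 155.        ]), array([ 1.60280327, 63.22584852,  0.82016415]))]
```

View pics/w4.png

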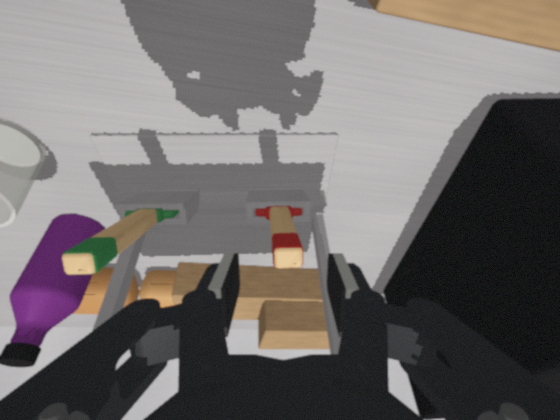

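```bash
python3 -m crank '[{"dp":[1,15,1],"roll":0,"gripper":120},{"dp":[1,30,1],"roll":0,"gripper":120},{"dp":[1,45,1],"roll":0,"gripper":120},{"dp":[1,60,1],"roll":0,"gripper":120},{"dp":[1,60,1],"roll":0,"gripper":120},{"dp":[1,60,1],"roll":0,"gripper":255},{"dp":[1,60,1],"roll":0,"gripper":255},{"dp":[1,60,1],"roll":0,"gripper":255},{"dp":[1,60,1],"roll":0,"gripper":255}]' 30
python3 -m crank '[{"dp":[0,-2,0],"roll":0,"gripper":255},{"dp":[0,-8,0],"roll":0,"gripper":255},{"dp":[0,-16,0],"roll":0,"gripper":255},{"dp":[0,-26,0],"roll":0,"gripper":255},{"dp":[0,-38,0],"roll":0,"gripper":255},{"dp":[0,-50,0],"roll":0,"gripper":255},{"dp":[0,-62,0],"roll":0,"gripper":255},{"dp":[0,-76,0],"roll":0,"gripper":255},{"dp":[0,-92,0],"roll":0,"gripper":255},{"dp":[0,-110,0],"roll":0,"gripper":255}]'
```

```text
time_s: 19.23
eef_pos: [559.9, 291.0, 159.4]
ee_rot: [0.713, -0.637, -0.257, -0.141]
force: [-4.8, -4.8, 6.3]
grip_width: 0.218
time_s: 20.07
eef_pos: [500.6, 275.0, 250.6]
ee_rot: [0.713, -0.637, -0.256, -0.14]
force: [0.3, -0.1, -0.2]
grip_width: 0.205
```

```bash
python3 -m crank '[{"dp":[-20,-24,6],"roll":0,"gripper":255},{"dp":[-40,-48,12],"roll":0,"gripper":255},{"dp":[-60,-73,18],"roll":0,"gripper":255},{"dp":[-78,-97,24],"roll":0,"gripper":255},{"dp":[-88,-108,-8],"roll":0,"gripper":255},{"dp":[-98,-119,-44],"roll":0,"gripper":255},{"dp":[-108,-130,-80],"roll":0,"gripper":255},{"dp":[-118,-141,-116],"roll":0,"gripper":255},{"dp":[-128,-152,-152],"roll":0,"gripper":255},{"dp":[-138,-163,-188],"roll":0,"gripper":255}]'
python3 - <<'E'
from h import *
np.set_printoptions(precision=3,suppress=True)
s,R=tool();print(s["eef_pos"],s["joints"],s["grip_width"]);print(R)
p=eyes.capture("top");cv2.imwrite('pics/top2c.png',cv2.resize(p["color"][130:400,150:400],(648,700),interpolation=cv2.INTER_CUBIC)[:600,:,::-1])
print(to_tool([200,-280,300]))
E
```

```text
time_s: 20.9
eef_pos: [341.5, 76.0, 299.3]
ee_rot: [0.713, -0.638, -0.256, -0.139]
force: [0.5, -0.4, 0.1]
grip_width: 0.204
[341.494  76.021 299.337] [-0.362 -0.465  2.188  0.402  0.975 -2.257] 0.20416885192036044
[[ 0.83   0.525 -0.187]
 [ 0.128  0.148  0.981]
 [ 0.543 -0.838  0.056]]
[-160.321 -124.602 -318.8  ]
```

View pics/top2c.png

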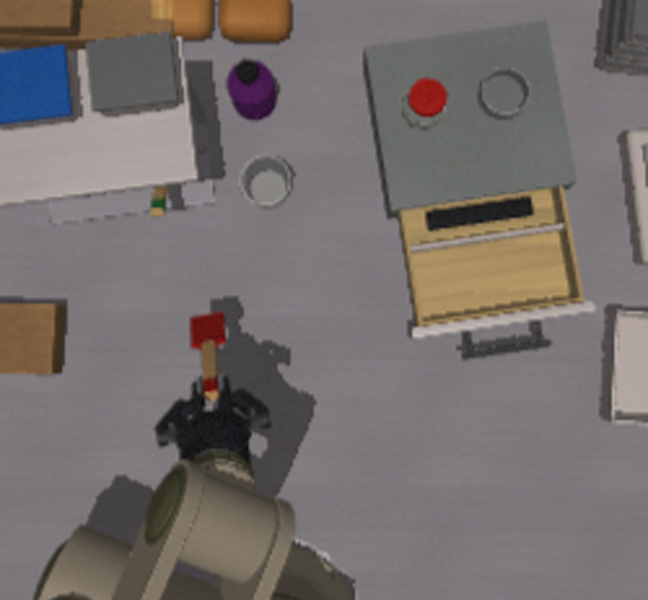

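```bash
python3 -m crank '[{"dp":[-2,-4,-41],"roll":0,"gripper":255},{"dp":[-4,-8,-82],"roll":0,"gripper":255},{"dp":[-6,-12,-123],"roll":0,"gripper":255},{"dp":[-9,-17,-164],"roll":0,"gripper":255},{"dp":[-11,-21,-205],"roll":0,"gripper":255},{"dp":[-35,-36,-235],"roll":0,"gripper":255},{"dp":[-59,-51,-264],"roll":0,"gripper":255},{"dp":[-82,-66,-293],"roll":0,"gripper":255},{"dp":[-106,-81,-322],"roll":0,"gripper":255},{"dp":[-129,-96,-352],"roll":0,"gripper":255}]'
python3 - <<'E'
from h import *
np.set_printoptions(precision=3,suppress=True)
s,R=tool();print(s["eef_pos"],s["joints"],s["grip_width"]);print(R)
E
```

```text
time_s: 21.78
eef_pos: [364.7, -182.9, 340.9]
ee_rot: [0.715, -0.644, -0.231, -0.141]
force: [-0.1, -0.0, -0.4]
grip_width: 0.205
[ 364.652 -182.881  340.88 ] [-1.073 -0.19   1.894  0.541  1.332 -2.88 ] 0.20520336529940536
[[ 0.854  0.499 -0.15 ]
 [ 0.097  0.13   0.987]
 [ 0.512 -0.857  0.063]]
```

```bash
python3 -m crank '[{"dp":[-32,0,-24],"roll":0,"gripper":255},{"dp":[-64,0,-48],"roll":0,"gripper":255},{"dp":[-96,0,-72],"roll":0,"gripper":255},{"dp":[-127,0,-96],"roll":0,"gripper":255},{"dp":[-127,0,-96],"roll":-0.1,"gripper":255},{"dp":[-127,0,-96],"roll":-0.2,"gripper":255},{"dp":[-127,0,-96],"roll":-0.32,"gripper":255},{"dp":[-127,0,-96],"roll":-0.44,"gripper":255}]'
python3 - <<'E'
from h import *
np.set_printoptions(precision=3,suppress=True)
s,R=tool();print(s["eef_pos"],s["joints"],s["grip_width"]);print(R)
E
```

```text
time_s: 22.45
eef_pos: [411.5, -180.0, 348.1]
ee_rot: [-0.676, 0.683, 0.274, 0.038]
force: [-0.6, -1.0, -1.5]
grip_width: 0.208
[ 411.493 -180.019  348.104] [-0.88  -0.097  1.77   0.4    1.252 -2.88 ] 0.20843615559097212
[[ 0.847  0.426 -0.318]
 [ 0.322  0.064  0.944]
 [ 0.423 -0.902 -0.083]]
```

```bash
python3 -m crank '[{"dp":[-34,-1,-8],"roll":0.1,"gripper":255},{"dp":[-68,-3,-17],"roll":0.22,"gripper":255},{"dp":[-102,-4,-25],"roll":0.34,"gripper":255},{"dp":[-136,-6,-34],"roll":0.44,"gripper":255},{"dp":[-170,-8,-42],"roll":0.54,"gripper":255},{"dp":[-204,-9,-51],"roll":0.64,"gripper":255},{"dp":[-238,-11,-59],"roll":0.72,"gripper":255},{"dp":[-268,-12,-67],"roll":0.8,"gripper":255},{"dp":[-268,-12,-67],"roll":0.8,"gripper":255}]'
python3 - <<'E'
from h import *
np.set_printoptions(precision=3,suppress=True)
s,R=tool();print(s["eef_pos"],s["joints"],s["grip_width"]);print(R)
E
```

```text
time_s: 23.2
eef_pos: [196.8, -332.2, 248.9]
ee_rot: [0.73, -0.612, 0.015, -0.305]
force: [1.1, 1.1, -0.8]
grip_width: 0.208
[ 196.804 -332.15   248.891] [-1.626 -0.034  1.976  0.451  1.323 -2.868] 0.20771638257686997
[[ 0.814  0.426  0.395]
 [-0.464  0.065  0.884]
 [ 0.351 -0.902  0.251]]
```

```bash
python3 -m crank '[{"dp":[0,0,0],"roll":-0.12,"gripper":255},{"dp":[0,0,0],"roll":-0.24,"gripper":255},{"dp":[0,0,0],"roll":-0.36,"gripper":255},{"dp":[0,0,0],"roll":-0.48,"gripper":255},{"dp":[0,0,0],"roll":-0.6,"gripper":255},{"dp":[0,0,0],"roll":-0.72,"gripper":255},{"dp":[0,0,0],"roll":-0.84,"gripper":255},{"dp":[0,0,0],"roll":-0.96,"gripper":255}]'
python3 - <<'E'
from h import *
np.set_printoptions(precision=3,suppress=True)
s,R=tool();print(s["eef_pos"],s["joints"],s["grip_width"]);print(R)
E
```

```text
time_s: 23.87
eef_pos: [323.5, -280.7, 292.8]
ee_rot: [-0.693, 0.705, 0.135, 0.07]
force: [-0.2, -0.7, -1.5]
grip_width: 0.201
[ 323.451 -280.736  292.831] [-1.141 -0.043  1.83   0.278  1.238 -2.88 ] 0.20052713486576185
[[ 0.954  0.288 -0.088]
 [ 0.093 -0.004  0.996]
 [ 0.286 -0.958 -0.031]]
```

```bash
python3 -m crank '[{"dp":[-35,1,-10],"roll":0.12,"gripper":255},{"dp":[-70,3,-20],"roll":0.24,"gripper":255},{"dp":[-105,5,-30],"roll":0.36,"gripper":255},{"dp":[-138,6,-39],"roll":0.48,"gripper":255},{"dp":[-145,6,-40],"roll":0.5,"gripper":255}]'
python3 -m crank '[{"dp":[0,0,0],"roll":-0.12,"gripper":255},{"dp":[0,0,0],"roll":-0.24,"gripper":255},{"dp":[0,0,0],"roll":-0.36,"gripper":255},{"dp":[0,0,0],"roll":-0.48,"gripper":255},{"dp":[0,0,0],"roll":-0.6,"gripper":255},{"dp":[0,0,0],"roll":-0.72,"gripper":255},{"dp":[0,0,0],"roll":-0.84,"gripper":255},{"dp":[0,0,0],"roll":-0.96,"gripper":255}]'
python3 - <<'E'
from h import *
np.set_printoptions(precision=3,suppress=True)
s,R=tool();print(s["eef_pos"],s["joints"],s["grip_width"]);print(R)
E
```

```text
time_s: 24.28
eef_pos: [186.6, -334.9, 245.1]
ee_rot: [0.705, -0.664, 0.045, -0.246]
force: [0.3, 1.2, -0.7]
grip_width: 0.205
time_s: 24.95
eef_pos: [302.5, -282.2, 263.1]
ee_rot: [-0.668, 0.735, 0.114, -0.015]
force: [-0.1, -0.7, -0.6]
grip_width: 0.204
[ 302.451 -282.244  263.073] [-1.091 -0.032  1.882  0.101  1.152 -2.88 ] 0.2040765572784567
[[ 0.974  0.147 -0.175]
 [ 0.188 -0.082  0.979]
 [ 0.129 -0.986 -0.108]]
```

```bash
python3 -m crank '[{"dp":[-38,-3,0],"roll":0.1,"gripper":255},{"dp":[-76,-6,0],"roll":0.2,"gripper":255},{"dp":[-114,-9,0],"roll":0.3,"gripper":255},{"dp":[-152,-12,0],"roll":0.4,"gripper":255},{"dp":[-190,-15,0],"roll":0.5,"gripper":255},{"dp":[-228,-18,0],"roll":0.6,"gripper":255},{"dp":[-266,-20,0],"roll":0.7,"gripper":255},{"dp":[-304,-22,0],"roll":0.8,"gripper":255},{"dp":[-342,-25,0],"roll":0.88,"gripper":255},{"dp":[-368,-27,0],"roll":0.94,"gripper":255}]'
python3 -m crank '[{"dp":[0,0,0],"roll":-0.12,"gripper":255},{"dp":[0,0,0],"roll":-0.24,"gripper":255},{"dp":[0,0,0],"roll":-0.36,"gripper":255},{"dp":[0,0,0],"roll":-0.48,"gripper":255},{"dp":[0,0,0],"roll":-0.6,"gripper":255},{"dp":[0,0,0],"roll":-0.72,"gripper":255}]'
python3 - <<'E'
from h import *
np.set_printoptions(precision=3,suppress=True)
s,R=tool();print(s["eef_pos"],s["joints"],s["grip_width"]);print(R)
E
```

```text
time_s: 25.78
eef_pos: [-7.9, -353.3, 247.7]
ee_rot: [-0.645, 0.659, -0.214, 0.322]
force: [1.0, -1.3, -0.8]
grip_width: 0.204
time_s: 26.28
eef_pos: [97.8, -363.3, 250.5]
ee_rot: [-0.673, 0.722, -0.107, 0.119]
force: [0.1, -0.0, -0.7]
grip_width: 0.203
[  97.844 -363.346  250.511] [-1.628 -0.062  1.936  0.01   1.196 -2.88 ] 0.2025579354775781
[[ 0.948  0.005  0.317]
 [-0.316 -0.071  0.946]
 [ 0.028 -0.997 -0.066]]
```

```bash
python3 -m crank '[{"dp":[10,-2,38],"roll":0.08,"gripper":255},{"dp":[20,-4,76],"roll":0.16,"gripper":255},{"dp":[30,-7,115],"roll":0.24,"gripper":255},{"dp":[40,-9,154],"roll":0.32,"gripper":255},{"dp":[50,-11,193],"roll":0.4,"gripper":255},{"dp":[60,-14,232],"roll":0.48,"gripper":255},{"dp":[70,-16,271],"roll":0.56,"gripper":255},{"dp":[80,-18,310],"roll":0.64,"gripper":255},{"dp":[90,-20,349],"roll":0.72,"gripper":255},{"dp":[100,-23,388],"roll":0.8,"gripper":255}]'
python3 - <<'E'
from h import *
np.set_printoptions(precision=3,suppress=True)
s,R=tool();print(s["eef_pos"],s["joints"],s["grip_width"]);print(R)
d=np.array([.9896,.1435,0]);print(np.arctan2(d@R[:,0],d@R[:,2]),to_tool([430,140,225]))
E
```

```text
time_s: 27.12
eef_pos: [282.1, -81.2, 250.9]
ee_rot: [-0.585, 0.625, -0.35, 0.38]
force: [0.3, -1.1, -0.3]
grip_width: 0.202
[282.131 -81.221 250.884] [-0.643 -0.253  2.091 -0.055  1.256 -1.111] 0.2024620874716439
[[ 0.465  0.007  0.885]
 [-0.883 -0.07   0.464]
 [ 0.066 -0.997 -0.027]]
0.33989811644343787 [-128.274   11.268  234.292]
```

```bash
python3 -m crank '[{"dp":[-18,2,33],"roll":0.06,"gripper":255},{"dp":[-36,4,66],"roll":0.12,"gripper":255},{"dp":[-54,5,100],"roll":0.18,"gripper":255},{"dp":[-72,7,134],"roll":0.24,"gripper":255},{"dp":[-90,8,167],"roll":0.3,"gripper":255},{"dp":[-110,10,201],"roll":0.34,"gripper":255},{"dp":[-128,11,234],"roll":0.34,"gripper":255},{"dp":[-128,11,234],"roll":0.34,"gripper":255}]'
python3 - <<'E'
from h import *
np.set_printoptions(precision=3,suppress=True)
s,R=tool();print(s["eef_pos"],s["joints"],s["grip_width"]);print(R)
p=eyes.capture("top");q=eyes.capture("scene")
for l in("spatula_tip","spatula_grip"):
  a=[models.spot_point(x,l) for x in(p,q)]
  for k in a: print(l,[(r["confidence"],r["centre"]) for r in k[:2]])
  if a[0] and a[1]: print(tri([(p,a[0][0]["centre"]),(q,a[1][0]["centre"])]))
cv2.imwrite('pics/sc3.png',cv2.resize(q["color"][80:280,120:400],(784,560),interpolation=cv2.INTER_CUBIC)[:,:,::-1])
E
```

```text
time_s: 27.78
eef_pos: [430.3, 142.8, 223.7]
ee_rot: [-0.519, 0.553, -0.443, 0.478]
force: [0.6, 0.9, -0.8]
grip_width: 0.207
[430.312 142.794 223.716] [ 0.097  0.192  1.736 -0.073  1.215 -0.028] 0.20660659791965166
[[ 0.15   0.006  0.989]
 [-0.986 -0.069  0.15 ]
 [ 0.069 -0.998 -0.005]]
spatula_tip [(0.42, [226.3, 253.7])]
spatula_tip [(0.72, [306.3, 175.9])]
[426.837 122.531  78.711]
spatula_grip [(0.53, [227.4, 252.5]), (0.37, [216.8, 251.1])]
spatula_grip [(0.58, [316.1, 142.7]), (0.52, [180.8, 226.1])]
[437.521 119.159 225.842]
```

View pics/sc3.png

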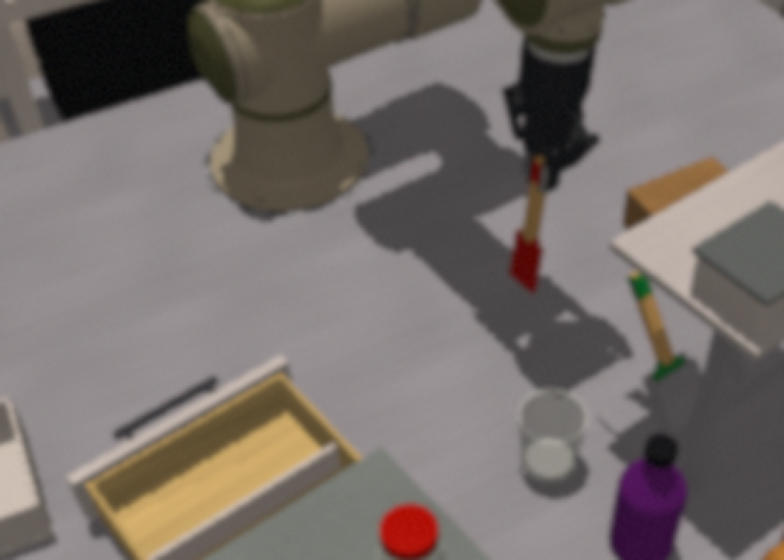

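```bash
python3 -m crank '[{"dp":[35,2,-5],"roll":0,"gripper":255},{"dp":[70,5,-10],"roll":0,"gripper":255},{"dp":[105,7,-16],"roll":0,"gripper":255},{"dp":[138,10,-21],"roll":0,"gripper":255},{"dp":[138,25,-21],"roll":0,"gripper":255},{"dp":[138,40,-21],"roll":0,"gripper":255},{"dp":[138,52,-21],"roll":0,"gripper":255},{"dp":[138,52,-21],"roll":0,"gripper":255}]'
python3 -m crank '[{"dp":[0,4,0],"roll":0,"gripper":255},{"dp":[0,8,0],"roll":0,"gripper":255},{"dp":[0,12,0],"roll":0,"gripper":255},{"dp":[0,12,0],"roll":0,"gripper":255}]'
```

```text
time_s: 28.75
eef_pos: [426.9, -5.8, 181.4]
ee_rot: [-0.516, 0.552, -0.446, 0.479]
force: [-0.0, -0.6, -1.3]
grip_width: 0.206
time_s: 29.08
eef_pos: [428.1, -5.9, 170.6]
ee_rot: [-0.517, 0.552, -0.444, 0.48]
force: [0.7, 1.0, -0.8]
grip_width: 0.207
```

```bash
python3 -m crank '[{"dp":[-3,8,0],"roll":0,"gripper":255},{"dp":[-17,11,2],"roll":0,"gripper":255},{"dp":[-30,14,4],"roll":0,"gripper":255},{"dp":[-44,18,6],"roll":0,"gripper":255},{"dp":[-57,22,8],"roll":0,"gripper":255},{"dp":[-69,27,10],"roll":0,"gripper":255},{"dp":[-82,34,12],"roll":0,"gripper":255},{"dp":[-93,42,14],"roll":0,"gripper":255},{"dp":[-104,51,15],"roll":0,"gripper":255},{"dp":[-104,51,15],"roll":0,"gripper":255}]'
python3 - <<'E'
from h import *
p=eyes.capture("top");q=eyes.capture("scene")
cv2.imwrite('pics/sc4.png',cv2.resize(q["color"][80:280,120:400],(784,560),interpolation=cv2.INTER_CUBIC)[:,:,::-1])
for x,n in((p,"top"),(q,"scene")):
  for l in("spatula_tip","spatula_grip"):
    print(n,l,[(r["confidence"],at_z(x,r["centre"],4 if 'tip' in l else 115)) for r in models.spot_point(x,l)[:2]])
E
```

```text
time_s: 29.92
eef_pos: [427.8, 96.9, 111.7]
ee_rot: [-0.517, 0.553, -0.444, 0.479]
force: [-0.8, 2.7, 2.2]
grip_width: 0.206
top spatula_tip [(0.49, array([452.57379813, -22.10670568,   4.        ])), (0.47, array([780.53320288,  61.21735704,   4.        ]))]
top spatula_grip []
scene spatula_tip [(0.93, array([427.47373952, -19.71652311,   4.        ]))]
scene spatula_grip [(0.96, array([424.73930049,  97.41280922, 115.        ]))]
```

View pics/sc4.png

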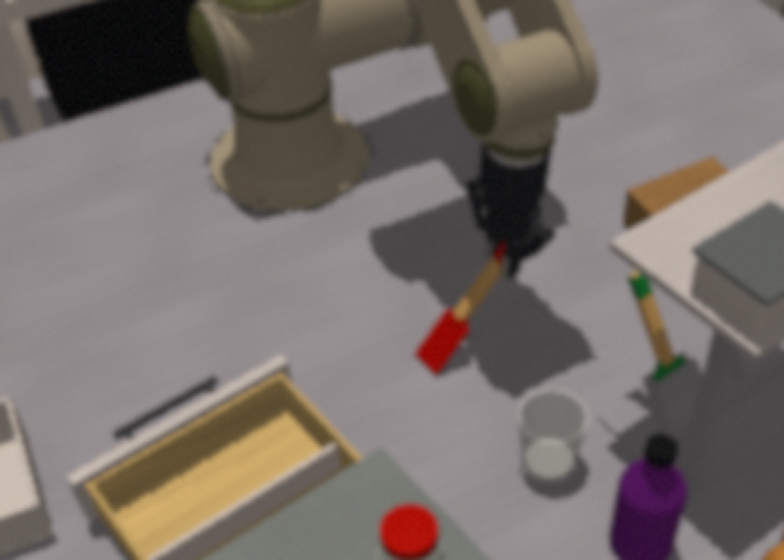

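```bash
python3 -m crank '[{"dp":[-8,10,1],"roll":0,"gripper":255},{"dp":[-15,19,2],"roll":0,"gripper":255},{"dp":[-21,27,3],"roll":0,"gripper":255},{"dp":[-26,35,4],"roll":0,"gripper":255},{"dp":[-34,50,5],"roll":0,"gripper":255},{"dp":[-39,61,6],"roll":0,"gripper":255},{"dp":[-42,70,6],"roll":0,"gripper":255},{"dp":[-45,78,6],"roll":0,"gripper":255},{"dp":[-45,80,6],"roll":0,"gripper":255},{"dp":[-45,80,6],"roll":0,"gripper":255}]'
python3 - <<'E'
from h import *
p=eyes.capture("top");q=eyes.capture("scene")
for x,n in((p,"top"),(q,"scene")):
  for l in("spatula_tip","spatula_grip"):
    print(n,l,[(r["confidence"],at_z(x,r["centre"],4 if 'tip' in l else 30)) for r in models.spot_point(x,l)[:2]])
E
```

```text
time_s: 31.05
eef_pos: [428.2, 134.9, 29.2]
ee_rot: [-0.517, 0.552, -0.444, 0.48]
force: [-1.0, -0.0, 1.2]
grip_width: 0.206
top spatula_tip [(0.67, array([446.51514113, -27.68473918,   4.        ]))]
top spatula_grip [(0.6, array([425.78177546, 136.36398904,  30.        ])), (0.54, array([447.79787105, -27.39171456,  30.        ]))]
scene spatula_tip [(0.6, array([443.55823888, -32.16468277,   4.        ]))]
scene spatula_grip [(0.6, array([427.9260443, 138.7969555,  30.       ]))]
```

```bash
python3 -m crank '[{"dp":[0,3,0],"roll":0,"gripper":255},{"dp":[0,4,0],"roll":0,"gripper":255},{"dp":[0,4,0],"roll":0,"gripper":255},{"dp":[0,4,0],"roll":0,"gripper":255}]'
python3 - <<'E'
from h import *
np.set_printoptions(precision=1,suppress=True)
p=eyes.capture("top");yv=np.array([-.1435,.9896,0]);xv=np.array([.9896,.1435,0])
for z,a in((62,(309,224.5)),(62,(368,218)),(73,(309.3,255.4)),(73,(373.8,246.9))):
  X=at_z(p,a,z);print(X,X@xv,X@yv)
B=[at_z(p,r["centre"],22) for r in models.spot_point(p,"bay")[:1]]
q=eyes.capture("scene");B+=[at_z(q,r["centre"],22) for r in models.spot_point(q,"bay")[:1]]
for b in B: print("bay",b,b@xv,b@yv)
H=[at_z(x,r["centre"],57) for x in(p,q) for r in models.spot_point(x,"unit_drawer0_handle")[:1]];print("handle",H,[ (h@xv,h@yv) for h in H])
E
```

```text
time_s: 31.68
eef_pos: [428.4, 134.7, 25.7]
ee_rot: [-0.517, 0.552, -0.444, 0.48]
force: [0.4, 0.9, 1.6]
grip_width: 0.208
[ 543.1 -182.    62. ] 511.36970948772256 -258.00004049538313
[ 572.5 -404.5   62. ] 508.5470044759496 -482.4438396590622
[ 427.3 -183.2   73. ] 396.5998377716744 -242.6009678022154
[ 463.7 -422.1   73. ] 398.29566901192237 -484.2089345124384
bay [ 506.7 -294.8   22. ] 459.1388937659024 -364.4212131512264
bay [ 510.3 -305.2   22. ] 461.17922155674523 -375.22525441337314
handle [array([ 398.6, -326.8,   57. ]), array([ 407.4, -306.8,   57. ])] [(np.float64(347.52650303504015), np.float64(-380.5564115474707)), (np.float64(359.1748075328421), np.float64(-362.07469585111227))]
```

```bash
python3 -m crank '[{"dp":[1,-15,0],"roll":0,"gripper":255},{"dp":[3,-45,0],"roll":0,"gripper":255},{"dp":[6,-85,0],"roll":0,"gripper":255},{"dp":[9,-125,0],"roll":0,"gripper":255},{"dp":[30,-134,1],"roll":0,"gripper":255},{"dp":[65,-131,2],"roll":0,"gripper":255},{"dp":[105,-128,3],"roll":0,"gripper":255},{"dp":[145,-125,4],"roll":0,"gripper":255},{"dp":[185,-122,5],"roll":0,"gripper":255},{"dp":[225,-119,6],"roll":0,"gripper":255}]'
python3 -m crank '[{"dp":[40,3,0],"roll":0,"gripper":255},{"dp":[80,6,1],"roll":0,"gripper":255},{"dp":[115,8,2],"roll":0,"gripper":255},{"dp":[140,10,3],"roll":0,"gripper":255},{"dp":[155,11,3],"roll":0,"gripper":255},{"dp":[155,11,3],"roll":0,"gripper":255}]'
python3 - <<'E'
from h import *
np.set_printoptions(precision=3,suppress=True)
s,R=tool();print(s["eef_pos"],s["grip_width"]);print(R)
xv=np.array([.9896,.1435,0]);yv=np.array([-.1435,.9896,0])
w=eyes.capture("wrist");p=eyes.capture("top");q=eyes.capture("scene")
for x,n in((p,"top"),(q,"scene"),(w,"wrist")):
  for l,z in(("spatula_tip",135),("spatula_grip",155),("bay",22)):
    for r in models.spot_point(x,l)[:1]:
      X=at_z(x,r["centre"],z);print(n,l,r["confidence"],X,X@xv,X@yv)
a=cv2.resize(w["color"],(420,315));b=cv2.resize(p["color"][180:280,290:400],(347,315),interpolation=cv2.INTER_CUBIC)
cv2.imwrite('pics/bay.png',np.hstack([a,b])[:,:,::-1])
print(to_tool([494.3,-231.4,s["eef_pos"][2]]))
E
```

```text
time_s: 32.82
eef_pos: [465.8, -80.1, 160.0]
ee_rot: [-0.517, 0.552, -0.445, 0.48]
force: [2.1, 0.1, -0.9]
grip_width: 0.21
time_s: 33.32
eef_pos: [491.4, -233.7, 159.5]
ee_rot: [-0.516, 0.552, -0.445, 0.48]
force: [-0.3, 0.6, -1.3]
grip_width: 0.2
[ 491.361 -233.651  159.501] 0.20009522816000969
[[ 0.142  0.005  0.99 ]
 [-0.987 -0.07   0.142]
 [ 0.07  -0.998 -0.005]]
top spatula_tip 0.44 [ 514.579 -390.15   135.   ] 453.2403963587457 -459.9345222008669
top bay 0.65 [ 505.749 -304.021   22.   ] 456.8623154931361 -373.4346776644097
scene spatula_tip 0.74 [ 514.26  -386.142  135.   ] 453.499984582326 -455.9224382061856
scene spatula_grip 0.96 [ 478.993 -229.436  155.   ] 441.0872148432087 -295.7851387826116
scene bay 0.97 [ 501.435 -300.052   22.   ] 453.16245214024997 -368.8874963487673
wrist spatula_grip 0.71 [ 492.234 -239.907  155.   ] 452.6877029422018 -308.04795641982133
[0.477 0.623 2.696]
```

View pics/bay.png

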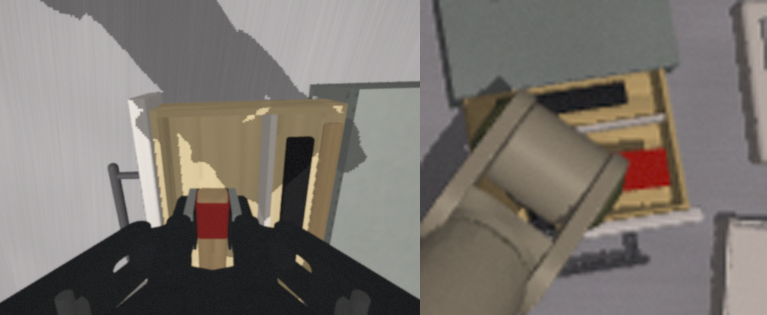

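```bash
python3 -m crank '[{"dp":[-1,15,2],"roll":0,"gripper":255},{"dp":[-2,35,2],"roll":0,"gripper":255},{"dp":[-4,58,2],"roll":0,"gripper":255},{"dp":[-6,80,2],"roll":0,"gripper":255},{"dp":[-7,97,2],"roll":0,"gripper":255},{"dp":[-8,106,2],"roll":0,"gripper":255},{"dp":[-8,110,2],"roll":0,"gripper":255},{"dp":[-8,112,2],"roll":0,"gripper":255},{"dp":[-8,112,2],"roll":0,"gripper":255}]'
```

```text
time_s: 34.67
eef_pos: [493.3, -231.5, 48.4]
ee_rot: [-0.517, 0.552, -0.444, 0.48]
force: [0.7, 0.5, 0.7]
grip_width: 0.205
```

```bash
python3 -m crank '[{"dp":[0,2,0],"roll":0,"gripper":255},{"dp":[0,3,0],"roll":0,"gripper":255},{"dp":[0,3,0],"roll":0,"gripper":255},{"dp":[0,3,0],"roll":0,"gripper":185},{"dp":[0,3,0],"roll":0,"gripper":150},{"dp":[0,3,0],"roll":0,"gripper":135},{"dp":[0,3,0],"roll":0,"gripper":135},{"dp":[0,3,0],"roll":0,"gripper":135}]'
python3 -m crank '[{"dp":[0,0,0],"roll":0,"gripper":135},{"dp":[1,-15,0],"roll":0,"gripper":135},{"dp":[2,-40,0],"roll":0,"gripper":135},{"dp":[5,-75,0],"roll":0,"gripper":135},{"dp":[8,-115,0],"roll":0,"gripper":135},{"dp":[11,-150,0],"roll":0,"gripper":135},{"dp":[11,-150,-40],"roll":0,"gripper":135},{"dp":[11,-150,-80],"roll":0,"gripper":135},{"dp":[11,-150,-120],"roll":0,"gripper":180},{"dp":[11,-150,-150],"roll":0,"gripper":255}]'
python3 - <<'E'
from h import *
np.set_printoptions(precision=1,suppress=True)
s,R=tool();print(s["eef_pos"],s["grip_width"])
xv=np.array([.9896,.1435,0]);yv=np.array([-.1435,.9896,0])
w=eyes.capture("wrist");p=eyes.capture("top");q=eyes.capture("scene")
for x,n in((p,"top"),(q,"scene"),(w,"wrist")):
  for l,z in(("spatula_tip",26),("spatula_grip",29),("bay",22),("unit_drawer0_handle",57)):
    for r in models.spot_point(x,l)[:1]:
      X=at_z(x,r["centre"],z);print(n,l,r["confidence"],X,X@xv,X@yv)
a=cv2.resize(w["color"],(420,315));b=cv2.resize(p["color"][180:280,290:400],(347,315),interpolation=cv2.INTER_CUBIC)
cv2.imwrite('pics/bay2.png',np.hstack([a,b])[:,:,::-1])
E
```

```text
time_s: 35.33
eef_pos: [493.0, -231.5, 44.8]
ee_rot: [-0.517, 0.552, -0.444, 0.48]
force: [1.8, -0.2, 0.7]
grip_width: 0.471
time_s: 36.17
eef_pos: [342.9, -253.0, 195.7]
ee_rot: [-0.517, 0.552, -0.445, 0.48]
force: [0.1, -0.9, -0.4]
grip_width: 0.193
[ 342.9 -253.   195.7] 0.1933506872625896
top spatula_tip 0.87 [ 512.3 -391.1   26. ] 450.8613406242414 -460.51571950400586
top spatula_grip 0.78 [ 495.6 -232.    29. ] 457.20658022397936 -300.67712005643267
top bay 0.57 [ 506.9 -284.4   22. ] 460.7943252137904 -354.1475863011063
top unit_drawer0_handle 0.82 [ 395.9 -321.5   57. ] 345.61356039227115 -374.9972446552227
scene spatula_tip 0.84 [ 496.1 -385.7   26. ] 435.63798722423036 -452.900273061308
scene spatula_grip 0.85 [ 490.3 -227.3   29. ] 452.6020035073525 -295.283394659483
scene unit_drawer0_handle 0.55 [ 405.1 -321.2   57. ] 354.82931466694686 -376.025422305329
wrist spatula_tip 0.9 [ 514.5 -391.    26. ] 453.0831416656002 -460.7692877795585
wrist spatula_grip 0.57 [ 494.4 -228.1   29. ] 456.5285357017871 -296.6442651822334
wrist bay 0.75 [ 504.3 -297.1   22. ] 456.43609266983924 -366.4252632178156
wrist unit_drawer0_handle 0.82 [ 399.2 -317.7   57. ] 349.4995691658644 -371.640698233169
```

View pics/bay2.png

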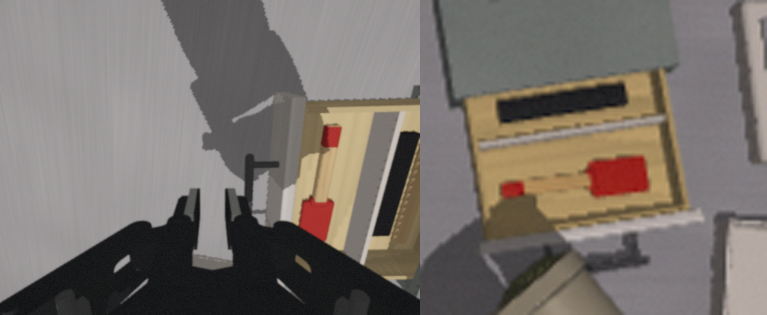

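```bash
python3 -m crank '[{"dp":[36,2,1],"roll":0,"gripper":255},{"dp":[72,5,2],"roll":0,"gripper":255},{"dp":[71,25,2],"roll":0,"gripper":255},{"dp":[69,60,2],"roll":0,"gripper":255},{"dp":[66,100,1],"roll":0,"gripper":255},{"dp":[63,130,1],"roll":0,"gripper":255},{"dp":[63,140,1],"roll":0,"gripper":255},{"dp":[63,140,1],"roll":0,"gripper":255}]' 30
python3 -m crank '[{"dp":[0,0,8],"roll":0,"gripper":255},{"dp":[0,0,16],"roll":0,"gripper":255},{"dp":[0,0,24],"roll":0,"gripper":255},{"dp":[0,0,34],"roll":0,"gripper":255},{"dp":[0,0,46],"roll":0,"gripper":255},{"dp":[0,0,58],"roll":0,"gripper":255},{"dp":[0,0,70],"roll":0,"gripper":255},{"dp":[0,0,82],"roll":0,"gripper":255},{"dp":[0,0,94],"roll":0,"gripper":255},{"dp":[0,0,106],"roll":0,"gripper":255}]'
```

```text
time_s: 37.58
eef_pos: [355.6, -324.6, 58.9]
ee_rot: [-0.518, 0.552, -0.446, 0.478]
force: [0.9, 1.0, 0.4]
grip_width: 0.001
time_s: 38.42
eef_pos: [462.5, -309.3, 60.4]
ee_rot: [-0.517, 0.552, -0.444, 0.48]
force: [-1.4, 1.0, 0.7]
grip_width: -0.003
```

```bash
python3 -m crank '[{"dp":[0,0,12],"roll":0,"gripper":255},{"dp":[0,0,24],"roll":0,"gripper":255},{"dp":[0,0,36],"roll":0,"gripper":255},{"dp":[0,0,48],"roll":0,"gripper":255},{"dp":[0,0,58],"roll":0,"gripper":255},{"dp":[0,0,66],"roll":0,"gripper":255},{"dp":[0,0,72],"roll":0,"gripper":255},{"dp":[0,0,76],"roll":0,"gripper":255},{"dp":[0,0,78],"roll":0,"gripper":255},{"dp":[0,0,80],"roll":0,"gripper":255}]'
python3 -m crank '[{"dp":[0,0,2],"roll":0,"gripper":255},{"dp":[0,0,4],"roll":0,"gripper":255},{"dp":[0,0,6],"roll":0,"gripper":255},{"dp":[0,0,6],"roll":0,"gripper":255}]'
```

```text
time_s: 39.25
eef_pos: [540.3, -298.3, 59.7]
ee_rot: [-0.517, 0.552, -0.444, 0.48]
force: [-1.1, 0.4, 0.2]
grip_width: -0.005
time_s: 39.58
eef_pos: [546.5, -297.7, 59.8]
ee_rot: [-0.517, 0.552, -0.444, 0.48]
force: [0.1, 0.7, -0.6]
grip_width: 0.002
```

Still free-sliding; I'll keep going in small steps until it resists.

```bash
for i in 1 2 3; do python3 -m crank '[{"dp":[0,0,1.5],"roll":0,"gripper":255},{"dp":[0,0,3],"roll":0,"gripper":255},{"dp":[0,0,4],"roll":0,"gripper":255},{"dp":[0,0,4],"roll":0,"gripper":255}]' | grep -E "eef|force"; done
```

```text
eef_pos: [547.8, -297.5, 59.7]
force: [-17.5, -1.8, 7.3]
eef_pos: [548.3, -297.4, 59.6]
force: [-39.3, -2.4, 18.2]
eef_pos: [548.8, -297.3, 59.6]
force: [-63.2, -3.9, 29.7]
```

The drawer has reached its stop: the force climbs while the tool stays put. Next I back off, lift clear and check.

```bash
python3 -m crank '[{"dp":[0,0,-6],"roll":0,"gripper":255},{"dp":[0,0,-12],"roll":0,"gripper":255},{"dp":[0,0,-30],"roll":0,"gripper":255},{"dp":[0,0,-60],"roll":0,"gripper":255},{"dp":[0,-30,-90],"roll":0,"gripper":255},{"dp":[0,-65,-120],"roll":0,"gripper":255},{"dp":[0,-100,-150],"roll":0,"gripper":255},{"dp":[0,-130,-170],"roll":0,"gripper":255},{"dp":[0,-150,-180],"roll":0,"gripper":255},{"dp":[0,-150,-180],"roll":0,"gripper":255}]'
python3 - <<'E'
from h import *
np.set_printoptions(precision=1,suppress=True)
xv=np.array([.9896,.1435,0]);yv=np.array([-.1435,.9896,0])
w=eyes.capture("wrist");p=eyes.capture("top");q=eyes.capture("scene")
for x,n in((p,"top"),(q,"scene"),(w,"wrist")):
  for l,z in(("unit_drawer0_handle",57),("jar",95),("cutter",95),("cup",0),("flask",0),("other_grip",155)):
    for r in models.spot_point(x,l)[:1]:
      X=at_z(x,r["centre"],z);print(n,l,r["confidence"],X,X@xv)
a=cv2.resize(w["color"],(400,300));b=cv2.resize(p["color"][120:280,180:400],(400,300),interpolation=cv2.INTER_CUBIC)
cv2.imwrite('pics/end.png',np.hstack([a,b])[:,:,::-1])
E
```

```text
time_s: 41.42
eef_pos: [378.7, -312.9, 215.2]
ee_rot: [-0.516, 0.552, -0.442, 0.484]
force: [-0.5, 0.1, 0.6]
grip_width: -0.001
top unit_drawer0_handle 0.79 [ 572.9 -288.2   57. ] 525.6257650408811
top jar 0.82 [ 728.1 -183.8   95. ] 694.1121062870517
top cutter 0.63 [ 769.1 -300.1   95. ] 718.0536334684501
top cup 0.82 [638.2  20.2   0. ] 634.4887969906084
top flask 0.82 [792.4  57.1   0. ] 792.3232519693984
top other_grip 0.62 [582.5 175.  155. ] 601.5246029728538
scene unit_drawer0_handle 0.59 [ 564.4 -289.3   57. ] 517.0288582510676
scene jar 0.7 [ 727.1 -187.3   95. ] 692.6940572885892
scene cutter 0.71 [ 760.1 -309.7   95. ] 707.7647579944247
scene cup 0.83 [631.   32.2   0. ] 629.0429640297455
scene flask 0.93 [761.6  50.8   0. ] 761.0074297062874
scene other_grip 0.81 [578.3 177.5 155. ] 597.7880688078716
wrist unit_drawer0_handle 0.97 [ 564.3 -288.3   57. ] 517.0933184596812
```

```bash
python3 -c "
from rig import ctrl
s=ctrl.sense();print(s['time_s'],s['force'],s['dq']);print(ctrl.finish_job())"
```

```text
42.4667 [-0.3449096   0.3666273  -0.46606127] [ 1.08167714e-03  1.83597177e-05  1.27147648e-03 -6.25528775e-04
 -5.16939989e-04 -1.26127421e-03]
the job is handed in; nothing more can be done
None
```

I finished all the steps and handed the job in at about 42.5 s of the 72 s; no verdict is reported back. The drawer went out about 168 mm. The red spatula was then drawn from the left slot and swung down to about 8° from level with its blade end on the worktop. It was laid in the front bay, released, and the drawer pushed to its stop.

**How the tilt was done:** the moves only allow a turn about the finger axis, so the 35° approach could not be commanded directly. I got it, and later undid it, by rolling against the last joint's end stop. The arm then settles as close as it can, which tilts the tool. Pushing out past the arm's reach, which I tried first, tilted it only a few degrees.

**Last checks:**
- **Spatula in the bay:** before the drawer was closed, pictures from two cameras showed it lying in the front bay. The top and wrist cameras put grip and tip within about 6 mm of the centre line across the bay. The scene camera put the tip about 20 mm off, still inside the limit.
- **Drawer shut:** the push force climbed to 63 N along the drawer, plus 30 N upward, with the tool stationary. The handle then sat about 8 mm further in than at the start, in line with the drawer front meeting the unit face.
- **Other things:** the jar, cutter, cup and green spatula were found within the cameras' scatter (about 13 mm at most) of where they began. The flask readings differed by 31 mm between the top and scene cameras. The arm never came near the flask, so I take that as detection noise. I did not check the tub and carton again.
- **Not checked:** the final picture was refused because I had reached the 12-view limit, so I have not seen the shut drawer or the spatula inside it. The contact forces at each step were only inferred from the wrist force.

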